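# Make the test bench safe

### The job

Make the electronics bench safe, in this order: press the wide rectangular key on the bench supply fully in and let it come back out; then push down the raised far end of the wide rocker on the outlet box until it has gone fully over; then press the round button on the discharge pod right down, and finish while still holding it down with the fingers. Press no other key or rocker, do not press the pod's button before the wide rocker is over, and do not lift, tip or shove the pod or anything else on the bench.

Things in the scene. Friction and masses are not known exactly. Their poses are not given: they have to be found in the camera images.
- supply: Low desktop bench supply, fixed to the bench, cream case 130 (x) by 150 (y) mm, with a sloping top panel that rises away from the robot by 0.15 rad: top about 30 mm high at its near edge, 49 mm at its far edge. A dark display lies on the panel's far half, three keys in a row on its near half. Origin: centre of its underside; x points to its far (display) side, y to its left, z up. It may be turned up to 0.3 rad.
- output_key_top (a point): Centre of the top face of the supply's wide rectangular grey output key, 28 (x) by 38 (y) mm, the rightmost (-y) key and the only rectangular one. When released its top stands 10 mm off the panel. z is the panel's normal (leans 0.15 rad towards the robot), x up the slope, y left. Pushing straight down works too.
- output_key (a joint): Travel of the rectangular key in m: 0 released, 0.005 fully in; spring return, about 1.2 N to start and 4 N fully in. Counts as pressed above 0.0038.
- round_key0 (a joint): Round key, 18 mm across, top 7 mm off the panel, 62 mm to the left (+y) of the rectangular key's centre. Leave alone. 0 released, 0.004 fully in (m).
- round_key1 (a joint): Second round key, 18 mm across, 30 mm further left. Leave alone. 0 released, 0.004 fully in (m).
- outlet_box: Grey mains outlet box fixed to the bench, 110 (x) by 150 (y) by 45 mm high, with two black rockers side by side on top, both rocking about the box's y axis. Origin: centre of its underside; x points to its far side, y to its left, z up. It may be turned up to 0.3 rad.
- wide_rocker_pivot (a point): Pivot of the wide rocker (right, -y side): the bottom of the shallow V of its top, midway along it, 53 mm above the bench. The rocker is 28 mm wide (y) and 52 mm long, 26 mm to each side of the pivot. The point's axes are the box's at joint value 0, and turn with the rocker.
- wide_rocker_end (a point): Point on the top face of the wide rocker's far half, 18 mm out from the pivot, on its centre line: where to push. It stands about 7 mm above the pivot at the start and comes level with the pivot (53 mm above the bench, 8 mm above the box's top) when the rocker is fully over.
- wide_rocker (a joint): Wide rocker in rad: near 0 at the start (near half level, far half rising at 0.4 rad), 0.4 fully over (far half level, near half raised). Stays where it is left; pushing takes about 3 N at the marked end. Counts as over above 0.34.
- narrow_rocker (a joint): Narrow rocker, 13 mm wide and 52 mm long, same shape and height, its centre line 76 mm to the left (+y) of the wide one's. Leave alone. 0 at the start, 0.4 over (rad).
- pod: Loose discharge pod, standing free on the bench on rubber feet: plain aluminium box 110 (x) by 80 (y) mm, top 40 mm above the bench, about 0.7 kg, with two brass posts (reaching 62 mm above the bench) at its far end, 40 mm beyond its centre, and the round button 22 mm to the near side of its centre. Origin: centre of its underside; x points to the posts, z up. It may be turned up to 0.3 rad.
- discharge_top (a point): Centre of the top of the pod's round black button, 38 mm across, in a dark collar 54 mm across. Released, the top is 62 mm above the bench and 10 mm above the collar. z up.
- discharge (a joint): Travel of the pod's button in m: 0 released, 0.006 fully down, its top then 4 mm above the collar; spring return, about 1.5 N to start and 5 N fully down. Counts as down above 0.0045.
- screwdriver: Screwdriver with a blue handle, 170 mm long, lying in the gap between the left and middle units. Bystander.
- spool: Solder spool, 42 mm across, 44 mm high, standing in the gap between the middle and right units. Bystander.
- board: Green circuit board 50 by 65 mm, up to 18 mm high, lying behind the outlet box. Bystander.
- tin: Flat grey-green tin 58 by 88 mm, 30 mm high, behind the supply. Bystander.
- jar: Small flux jar 40 mm across, 45 mm high, behind the pod. Bystander.
- meter: Orange handheld multimeter 170 by 78 mm, 44 mm high, lying on its back beyond the left gap. Bystander.
- mug: White mug 76 mm across, 85 mm high, beyond the right gap. Bystander.
Things that resemble listed ones, but are neither listed nor needed, are in the scene too. Leave any brown or orange look-alike of the outlet_box alone. Leave any yellow look-alike of the supply alone.

How it is judged:
By the outcome, as a careful person would: the job done as asked, in the order asked, and still so for the second after the job is handed in, while the arm keeps its last pose, push and grip.
It also fails if it takes over 45 s, if anything falls off the work surface, if the arm or the gripper's body presses on something with over 40 N, if the wrist force passes 120 N, or if a joint passes its speed limit or range.

### The arm

A 6-joint arm with a two-finger parallel gripper is mounted at the origin on the work surface. World frame = base frame: x ahead of the robot, y to its left, z up, the work surface at z = 0. Lengths are in mm, angles in rad, forces in N, time in s.
With the tool pointing down it reaches from about 300 to 775 mm from the base axis. Payload 14.6 kg.
Tool frame: the origin (TCP) lies where the fingers leave the gripper's body, on its centre line; the fingertips stand 97 mm ahead of it and the grasp point (between the pads) lies ahead of it (grip_depth is the z of the grasp point in the tool frame, in mm); z points along the fingers, y is the line along which they close (so a half turn about z gives the same grasp; the last joint's range is limited). The gripper opens to 94 mm and grips with 3 to 60 N. Pads are 16 mm wide; open, the fingers measure 119 mm over their backs; the gripper's body (75 mm by 177 mm) begins 78 mm behind the grasp point.
Start: joints at [-1.23, 0.3, 1.521, -0, 1.321, -0.067], TCP at [218.117, -504.891, 302.646] pointing down, gripper open.
Joint ranges: [-3.03, 3.03], [-0.79, 2.21], [0.23, 2.52], [-1.04, 4.18], [0, 3.07], [-2.55, 2.55]. Speed limits (rad/s): [2.22, 2.22, 2.57, 3.14, 3.14, 3.14].

### API

Orientations are given as [roll, pitch, yaw] about the fixed x, y, z axes, in that order (R = Rz(yaw) Ry(pitch) Rx(roll)).
In Python, from cell import read_state, camera, sign_off, regions_of, spot_point, grip_depth gives the robot as it stands. The module is installed in compiled form; this text tells all that it offers.
- The arm moves only by the tool send_rows, never from a script. Its argument "series" is a list of rows, each a list of 3 entries, a list of its own where there are three numbers: the shift along the world's x, y, z in mm, then the turn about the world's z in degrees, then the closure, from -1 (fully open) to 1 (shut), so that 0 is half open. A call has 1 to 12 rows; each row shifts and turns the commanded pose from where the row before left it; what a row does not reach is not made up. A row lasts 1/10 s, in which the tool goes at most 50 mm and 8.59 degrees, less where a joint would pass 70% of its speed; a pose out of reach is approached as far as the arm can. A call is refused whole if a number of a shift passes 50 or a number of a turn 8.59, either way. A call with a gripper value outside its range is refused whole. The fingers move at their own pace and stop on an object; "squeeze" is the grip in N (left out, the last holds). Time passes only in rows, so rows that do not move let the fingers close. It gives the time, the measured TCP pose, the force, the opening and the grip force at its end, in the units of the state.
- read_state(): the state, without advancing time (a new reading comes with each control period).
- camera(name): name is "side" or "top"; returns a dict with "color" (420x560x3 uint8, blue, green, red), "fx", "fy", "cx", "cy" (pixels), "dist" ([k1, k2, p1, p2, k3] as OpenCV has them; the pictures are not rectified), "camera_from_world" (4x4, takes a point from world to camera coordinates). Camera axes: x right, y down, z forward; pixel columns grow to the right and rows downward; lengths in mm; the calibration is good to about 2 mm. A picture is of the moment at which its call begins. There is no depth.
- sign_off(): hands the job in; it is judged then, once.
Trained networks look in a picture, given as the dict that the camera call returned (one of the last four; its "shot" number tells which), for a name from the list of things; names that differ only in an ending like _2 or _b are one class to them, and where a whole thing is asked for, a point or a joint stands for the part that bears it (a point fixed in the world has none). Each returns a list of dicts, best first, with "confidence" (0 to 1); they miss things now and then, are a little off and sometimes report something else, mostly with a low value. They report only what shows in the picture. A call takes as long as a camera call. They do not tell look-alikes from the thing itself.
- regions_of(thing, picture): "mask" (420x560 bool, what is visible of it).
- spot_point(thing, picture): "point" ([x, y, z] in mm, in the coordinates of the camera as it stood for that picture, good to about 4 mm: a listed point, or the origin of a listed thing).
The state is a dict: "clock": time; "joints": joint angles; "qd": joint speeds; "effort": joint torques, N m; "eef_pos": TCP position; "eef_rot": TCP orientation; "wrist_force": force on the tool from outside, world axes, zero at the start; "moment": the same for the moment, N m; "finger_gap": finger opening in mm; "finger_force": force on a finger pad.
Only numpy, scipy, OpenCV 4.12 (cv2) and the standard library are available. Lean on these libraries where they do the work, as an engineer would, in place of code of your own. Each camera call takes 0.05 s, during which the arm holds its last target. There are 200 camera calls.

## Working session

There is one attempt and no reset: what is moved stays moved. The work goes in short steps, Python scripts to look and compute and a tool call to move; the robot and the scene stay as the last step left them, time stands still between calls to the robot, and variables do not carry over. Pictures are saved under pics/ and viewed, at most 10 in all, crops included, and the job is handed in when it is done.

Besides the shell and the picture viewer there is one more tool, called after "Request:" as a command line: name --argument value ..., lists and objects as JSON in quotes. send_rows: Moves the arm, as the interface text tells. Its arguments: {"type":"object","properties":{"series":{"type":"array"},"squeeze":{"type":"number"}},"required":["series"]}

```bash
mkdir -p pics; cat > h.py <<'E'
import numpy as np, cv2
from cell import *
def w(pic,p):
    T=np.linalg.inv(pic["camera_from_world"]); return (T@np.r_[p,1])[:3]
def px(pic,P):
    c=(pic["camera_from_world"]@np.r_[P,1])[:3]
    K=np.array([[pic["fx"],0,pic["cx"]],[0,pic["fy"],pic["cy"]],[0,0,1]])
    return cv2.projectPoints(c.reshape(1,1,3),np.zeros(3),np.zeros(3),K,np.array(pic["dist"],float))[0].ravel()
def ray(pic,uv,z):
    K=np.array([[pic["fx"],0,pic["cx"]],[0,pic["fy"],pic["cy"]],[0,0,1]])
    n=cv2.undistortPoints(np.array(uv,float).reshape(1,1,2),K,np.array(pic["dist"],float)).ravel()
    T=np.linalg.inv(pic["camera_from_world"]); d=T[:3,:3]@np.r_[n,1]; o=T[:3,3]
    return o+d*(z-o[2])/d[2]
E
python3 - <<'E'
from h import *
np.set_printoptions(precision=1,suppress=True)
print(grip_depth, read_state())
for n in("top","side"):
    p=camera(n); cv2.imwrite(f"pics/{n}.png",p["color"])
    print(n,p["fx"],np.linalg.inv(p["camera_from_world"])[:3,3])
    for t in ["supply","output_key_top","outlet_box","wide_rocker_pivot","wide_rocker_end","pod","discharge_top","spool","mug","meter"]:
        for r in spot_point(t,p)[:3]:
            P=w(p,r["point"]); print(t,round(r["confidence"],2),P,px(p,P))
E
```

```text
78.39999999999999 {'clock': 0.0, 'joints': array([-1.2,  0.3,  1.5,  0. ,  1.3, -0.1]), 'qd': array([-0.,  0.,  0., -0.,  0.,  0.]), 'effort': array([ -0. , -53.2, -35.3,   0.1,   0. ,  -0. ]), 'eef_pos': array([ 218.1, -504.8,  302.1]), 'eef_rot': array([-3.1, -0. ,  0.4]), 'wrist_force': array([-0.2, -0.1, -0.4]), 'moment': array([-0., -0.,  0.]), 'finger_force': 0.0, 'finger_gap': 94.39266944267035}
top 488.7256280215098 [ 283.3  -26.  1420.7]
supply 0.73 [ 565.9 -326.8   -0.1] [387.5 204.1]
supply 0.73 [ 342.9 -456.1    2.3] [436.6 279.5]
supply 0.27 [673.6 295.9  -2.6] [178.6 171.7]
output_key_top 0.66 [ 309.3 -481.    42.2] [450.7 290.9]
output_key_top 0.63 [ 537.3 -352.5   47.7] [400.4 210.5]
output_key_top 0.56 [673.5 297.3  -5.3] [178.4 172. ]
outlet_box 0.73 [ 279.6 -231.8   -3.2] [359.1 302.8]
outlet_box 0.73 [311.1 327.9   1.7] [163.6 293.9]
outlet_box 0.59 [518.  -25.9   0.2] [286.1 221.2]
wide_rocker_pivot 0.66 [ 708.1 -162.6   -1.4] [330.7 158.7]
wide_rocker_pivot 0.57 [ 681.1 -352.8    0.7] [394.3 166.3]
wide_rocker_pivot 0.54 [302.8 291.8  56.5] [171.7 296.4]
wide_ro
[... 551 characters left out ...]
put_key_top 0.4 [ 535.8 -355.3   48.6] [331.9 170.6]
outlet_box 0.96 [522.3 -29.5  -1.2] [269.4 236.6]
outlet_box 0.82 [310.4 327.9  -0.4] [239.6 358.1]
outlet_box 0.72 [679.1 299.    3. ] [140.1 275.5]
wide_rocker_pivot 0.9 [304. 295.  52.] [250.8 334.3]
wide_rocker_pivot 0.68 [503.7 -54.   51.7] [280.  219.8]
wide_rocker_end 0.65 [320.6 296.1  60.7] [244.4 328.1]
wide_rocker_end 0.54 [521.5 -61.6  57.6] [276.6 214.4]
pod 0.74 [560.5 294.8   2.3] [172.6 295.9]
discharge_top 0.64 [536.4 296.8  64.2] [175.2 282.4]
spool 0.62 [ 458.6 -159.9    1.1] [315.3 222. ]
mug 0.61 [ 704.3 -164.6    0.2] [252.  191.8]
mug 0.44 [557.7 293.8  -0.2] [173.8 296.9]
meter 0.71 [720.1 149.1  -0.5] [173.4 240.6]
```

```bash
python3 -c "
import cv2
i=cv2.imread('pics/top.png'); cv2.imwrite('pics/top_c.png',cv2.resize(i[130:340,130:480],None,fx=2.28,fy=2.28,interpolation=3))
"
```

```text
(no output)
```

View pics/top_c.png

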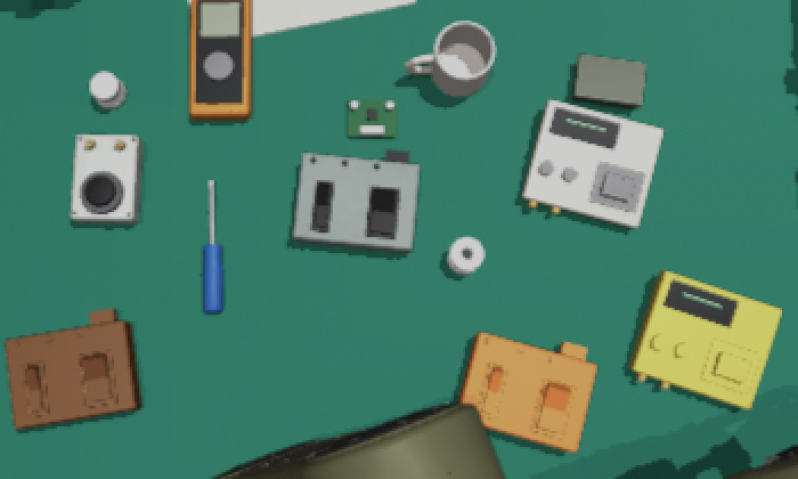

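View pics/side.png

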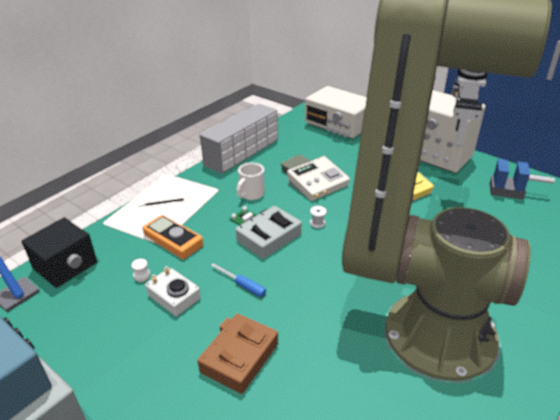

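The top picture (crop pixel / 2.28 + offset [130,130]) shows these candidates:
- **Supply:** cream at about (390,202), and a yellow look-alike at (439,278). I choose the cream one. Its wide key is at about (401,212).
- **Outlet box:** grey at about (286,218), brown at (161,294) and orange at (362,302). I choose the grey one. Its wide rocker is at about (298,223).
- **Pod:** only one, at about (177,208), with its button at (174,214).

Next I fit the poses by silhouette.

```bash
cat > fit.py <<'E'
from h import *
from scipy.optimize import minimize
np.set_printoptions(precision=2,suppress=True)
P={n:camera(n) for n in("top","side")}
def corners(a,b,hn,hf): return np.array([[sx*a/2,sy*b/2,z] for sx,h in((-1,hn),(1,hf)) for sy in(-1,1) for z in(0,h)])
def pose(q,pts):
    c,s=np.cos(q[2]),np.sin(q[2]); return pts@np.array([[c,-s,0],[s,c,0],[0,0,1]]).T+[q[0],q[1],0]
M={"supply":(corners(130,150,30,49),(568,-326,-.2)),"outlet_box":(corners(110,150,45,45),(520,-28,-.05)),"pod":(corners(110,80,40,40),(556,293,0))}
img=P["top"]["color"].copy(); S=4
big=cv2.resize(img,None,fx=S,fy=S,interpolation=cv2.INTER_CUBIC)
for t,(pts,q0) in M.items():
    ms={}
    for n,p in P.items():
        u0=px(p,[q0[0],q0[1],30])
        r=[m for m in regions_of(t,p) if np.hypot(*(np.argwhere(m["mask"]).mean(0)[::-1]-u0))<25]
        if r: ms[n]=cv2.resize(r[0]["mask"].astype(np.uint8),None,fx=S,fy=S,interpolation=0)
    def cost(q,views):
        c=0
        for n in views:
            uv=np.array([px(P[n],x) for x in pose(q,pts)])
            h=cv2.convexHull(((uv+.5)*S*16).astype(np.int32))
            im=np.zeros_like(ms[n]); cv2.fillConvexPoly(im,h,1,shift=4)
            c+=1-(im&ms[n]).sum()/(im|ms[n]).sum()
        return c
    for v in [[k] for k in ms]+[list(ms)]:
        f=minimize(cost,q0,args=(v,),method="Nelder-Mead",options=dict(initial_simplex=np.array([q0]*4)+np.r_[np.zeros((1,3)),np.diag([8,8,.15])],xatol=.005,fatol=1e-4))
        print(t,v,f.x,f.fun)
    q=f.x
    o={"supply":[[-30,-35,46]],"outlet_box":[[0,-30,53],[18,-30,60]],"pod":[[-22,0,62]]}[t]
    for x in o:
        Y=pose(q,np.array([x]))[0]; u=(px(P["top"],Y)+.5)*S; print("  guess",Y,u/S); cv2.drawMarker(big,tuple(int(i) for i in u),(0,0,255),0,14,1)
    uv=np.array([px(P["top"],x) for x in pose(q,pts)]); cv2.polylines(big,[cv2.convexHull(((uv+.5)*S).astype(np.int32))],True,(255,0,255),1)
T=lambda u,v,wd,ht: big[v*S:(v+ht)*S,u*S:(u+wd)*S]
cv2.imwrite("pics/fit.png",np.hstack([T(155,180,45,60),T(252,190,65,60),T(355,165,72,60)]))
for n,p in P.items():
  for t in ["output_key_top","wide_rocker_pivot","wide_rocker_end","discharge_top"]:
    for r in spot_point(t,p)[:3]: print(n,t,round(r["confidence"],2),w(p,r["point"]))
E
python3 fit.py
```

```text
supply ['top'] [ 567.2  -326.62   -0.28] 0.07737098769925033
supply ['side'] [ 568.35 -327.29   -0.23] 0.04908500085513934
supply ['top', 'side'] [ 568.07 -327.01   -0.24] 0.1292973463343362
  guess [ 530.51 -353.72   46.  ] [401.33 213.44]
outlet_box ['top'] [523.11 -26.78  -0.11] 0.05950695066616574
outlet_box ['side'] [520.43 -25.42  -0.09] 0.06649808258767298
outlet_box ['top', 'side'] [522.35 -26.84  -0.11] 0.13188589303676268
  guess [519.1  -56.66  53.  ] [297.4  218.21]
  guess [536.99 -58.61  60.  ] [298.04 211.56]
pod ['top'] [558.27 292.72  -0.04] 0.05664263645726053
pod ['side'] [562.95 291.74  -0.07] 0.07715587967183224
pod ['top', 'side'] [558.89 292.42  -0.04] 0.15031592463671095
  guess [536.91 293.23  62.  ] [173.75 212.95]
top output_key_top 0.65 [ 534.42 -354.17   46.49]
top output_key_top 0.49 [ 310.03 -478.25   42.24]
top wide_rocker_pivot 0.77 [502.59 -57.14  54.58]
top wide_rocker_pivot 0.65 [303.86 292.9   54.61]
top wide_rocker_pivot 0.58 [ 265.68 -256.72   55.23]
top wide_rocker_end 0.73 [323.51 296.25  60.81]
top wide_rocker_end 0.69 [ 280.23 -266.4    58.4 ]
top wide_rocker_end 0.53 [520.52 -59.17  59.21]
top discharge_top 0.43 [539.24 292.65  60.  ]
side output_key_top 0.49 [ 309.58 -484.1    45.35]
side output_key_top 0.43 [ 536.79 -351.69   48.86]
side wide_rocker_pivot 0.72 [306.9  292.33  52.46]
side wide_rocker_pivot 0.68 [680.65 300.08   4.08]
side wide_rocker_pivot 0.46 [502.24 -55.7   50.77]
side wide_rocker_end 0.85 [321.95 294.55  61.06]
side wide_rocker_end 0.53 [522.31 -57.71  56.14]
side wide_rocker_end 0.18 [ 454.51 -163.01    2.61]
side discharge_top 0.51 [534.94 295.93  62.16]
```

View pics/fit.png

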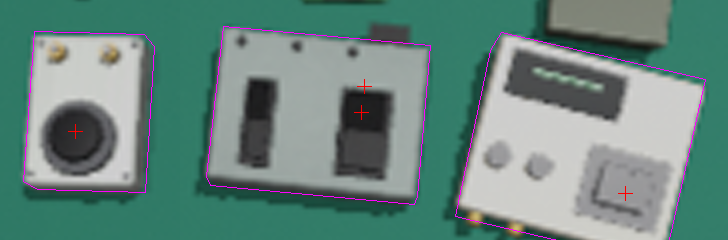

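The crop shows the cream supply, the grey box and the pod, with outlines that fit well. The wide rocker's V line is at about pixel (297.7,222.5), so the pivot sits nearer than the box centre, as the network says. The key has low contrast, so I enhance it and check rays.

```bash
python3 - <<'E'
from h import *
np.set_printoptions(precision=1,suppress=True)
p=camera("top"); s=camera("side")
for n,uv,z in(("pivot",(297.2,222),53),("far",(298.2,212),63),("near",(296.5,233.5),53),("button",(173.2,212.4),62)): print(n,ray(p,uv,z))
def crop(im,u,v):
    c=cv2.resize(im[v-14:v+14,u-14:u+14],None,fx=14,fy=14,interpolation=2).astype(float)
    lo,hi=np.percentile(c,2),np.percentile(c,98); return np.clip((c-lo)/(hi-lo)*255,0,255).astype(np.uint8)
a=crop(p["color"],401,212); b=crop(s["color"],332,172)
for P,c in(([535,-353,47],0),([530.5,-353.7,46],1)):
    for im,q,(u,v) in((a,p,(401,212)),(b,s,(332,172))):
        x=px(q,P); k=((x-[u-14,v-14]+.5)*14).astype(int); cv2.drawMarker(im,tuple(int(i) for i in k),(0,0,255) if c==0 else (255,0,0),0,12,1)
cv2.imwrite("pics/key.png",np.hstack([a,b]))
E
```

```text
pivot [506.8 -57.3  53. ]
far [533.7 -60.4  63. ]
near [473.9 -54.8  53. ]
button [537.1 293.4  62. ]
```

View pics/key.png

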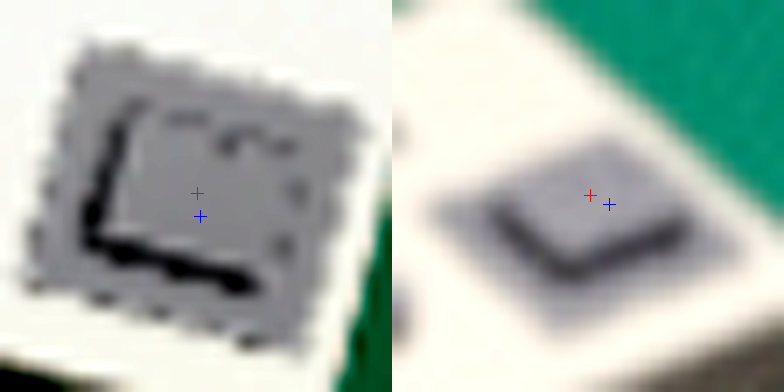

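The red cross (535,-353,47) is centred on the rectangular key's top in both views, so I use that.

Request:
send_rows --series '[[[40, 19, 0], -4, 1], [[40, 19, 0], -5, 1], [[40, 19, 0], -5, 1], [[40, 19, 0], -5, 1], [[40, 19, -10], -5, 1], [[40, 19, -20], -5, 1], [[40, 19, -30], -5, 1], [[37, 19, -30], -3, 1], [[0, 0, 0], 0, 1], [[0, 0, 0], 0, 1]]' --squeeze 20

```text
clock: 3.0
eef_pos: [531.8, -354.2, 214.7]
eef_rot: [-3.141, 0.001, -0.236]
wrist_force: [-0.7, -0.6, 0.5]
finger_gap: 17.4
finger_force: 0.0
```

```bash
python3 - <<'E'
from h import *
print(read_state())
E
```

```text
{'clock': 3.0, 'joints': array([-6.44842213e-01,  5.74579463e-01,  1.33958753e+00, -1.27527325e-04,
        1.22884864e+00,  1.16210771e+00]), 'qd': array([-0.03604141, -0.04237846, -0.00614637, -0.00254103,  0.0036148 ,
       -0.00975262]), 'effort': array([  2.56684408, -63.355515  , -32.91178823,   0.14887576,
        -0.16071563,   0.30173379]), 'eef_pos': array([ 531.79774864, -354.19377202,  214.67841323]), 'eef_rot': array([-3.14113734e+00,  1.35351256e-03, -2.36110436e-01]), 'wrist_force': array([-0.71963382, -0.60089776,  0.48458759]), 'moment': array([ 0.10739881,  0.08263051, -0.00688506]), 'finger_force': 0.0, 'finger_gap': 17.39212908184216}
```

Request:
send_rows --series '[[[3, 1, -25], 0, 1], [[0, 0, -25], 0, 1], [[0, 0, -14], 0, 1], [[0, 0, 0], 0, 1], [[0, 0, 0], 0, 1], [[0, 0, 0], 0, 1]]'

```text
clock: 3.6
eef_pos: [534.8, -354.2, 153.1]
eef_rot: [3.141, -0.002, -0.238]
wrist_force: [1.0, 0.5, -0.0]
finger_gap: 0.2
finger_force: 0.0
```

```bash
python3 - <<'E'
from h import *
s=camera("side");t=camera("top")
a=cv2.resize(s["color"][120:220,270:400],(520,400),interpolation=2);b=cv2.resize(t["color"][180:250,370:440],(280,280),interpolation=2)
cv2.imwrite("pics/k1.png",np.hstack([a,np.vstack([b,b[:120]])]))
r=read_state();print(r["eef_pos"],r["wrist_force"],r["finger_gap"])
E
```

```text
[ 534.80137308 -353.90121564  152.65458143] [-0.07065292  0.02311724  1.11176643] 0.4847184300381109
```

View pics/k1.png

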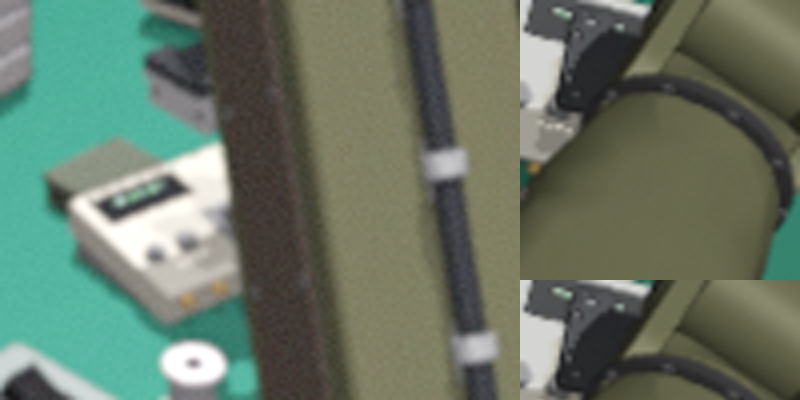

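The arm hides the key in both views, so I go by force. I descend in small steps and expect contact at TCP z≈145.

Request:
send_rows --series '[[[0, 0, -4], 0, 1], [[0, 0, -4], 0, 1], [[0, 0, -2], 0, 1], [[0, 0, 0], 0, 1], [[0, 0, 0], 0, 1]]'

```text
clock: 4.2
eef_pos: [534.7, -353.7, 141.6]
eef_rot: [3.141, -0.0, -0.238]
wrist_force: [1.3, 0.1, 2.9]
finger_gap: 0.5
finger_force: 1.5
```

Request:
send_rows --series '[[[0, 0, -2], 0, 1], [[0, 0, 0], 0, 1], [[0, 0, 0], 0, 1]]'

```text
clock: 4.5
eef_pos: [534.9, -353.7, 139.8]
eef_rot: [3.141, -0.001, -0.238]
wrist_force: [1.0, -0.6, 5.1]
finger_gap: 0.7
finger_force: 2.7
```

Request:
send_rows --series '[[[0, 0, -1.5], 0, 1], [[0, 0, 0], 0, 1], [[0, 0, 0], 0, 1]]'

```text
clock: 4.8
eef_pos: [535.0, -353.8, 139.4]
eef_rot: [3.141, -0.002, -0.238]
wrist_force: [-1.5, 1.9, 15.3]
finger_gap: 0.5
finger_force: 7.4
```

The force rose to 15 N at the hard stop, so the key is fully in. I lift off and carry on to above the rocker's far end (523,-59).

Request:
send_rows --series '[[[0, 0, 10], 0, 1], [[0, 0, 30], 0, 1], [[0, 20, 35], 0, 1], [[-2, 40, 0], 1, 1], [[-2, 40, 0], 1, 1], [[-2, 40, 0], 1, 1], [[-2, 40, 0], 1, 1], [[-2, 40, 0], 1, 1], [[-2, 40, 0], 1.3, 1], [[0, 35, 0], 1, 1], [[0, 0, 0], 0, 1], [[0, 0, 0], 0, 1]]'

```text
clock: 6.0
eef_pos: [522.5, -58.2, 212.8]
eef_rot: [3.141, 0.001, -0.109]
wrist_force: [-0.4, -0.5, 0.2]
finger_gap: 1.1
finger_force: 0.0
```

```bash
python3 - <<'E'
from h import *
np.set_printoptions(precision=1,suppress=True)
s=camera("side");t=camera("top")
a=s["color"];b=t["color"]
cv2.imwrite("pics/k2.png",np.hstack([cv2.resize(a[130:280,210:370],(427,400),interpolation=2),cv2.resize(b[160:310,240:380],(373,400),interpolation=2)]))
r=read_state();print(r["eef_pos"],r["eef_rot"],r["wrist_force"])
for p in(s,t):
  for n in["output_key_top","wide_rocker_end","wide_rocker_pivot"]:
    for x in spot_point(n,p)[:3]: print(n,round(x["confidence"],2),w(p,x["point"]))
E
```

```text
[522.5 -59.4 212.7] [ 3.1  0.  -0.1] [-0.3 -0.8 -0.1]
output_key_top 0.69 [ 454.5 -160.8    4. ]
output_key_top 0.61 [522.  -29.4  -5.2]
output_key_top 0.48 [ 537.2 -355.5   48.6]
wide_rocker_end 0.75 [324.5 294.7  59.2]
wide_rocker_end 0.6 [523.5 -59.2  58.3]
wide_rocker_pivot 0.88 [303.1 295.5  51.7]
wide_rocker_pivot 0.53 [501.3 -59.1  53.2]
output_key_top 0.56 [ 535.9 -354.7   45.6]
output_key_top 0.43 [553.2 290.2  -0.2]
wide_rocker_end 0.78 [317.3 299.1  58.2]
wide_rocker_end 0.5 [ 279.1 -265.2   56.8]
wide_rocker_pivot 0.67 [302.5 289.   56. ]
wide_rocker_pivot 0.57 [ 262.7 -260.    55.7]
```

View pics/k2.png

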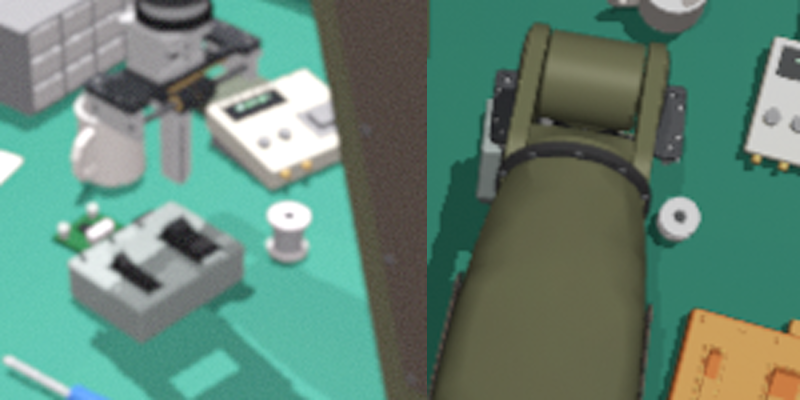

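The picture shows the supply key back out, and the closed fingers above the grey box's right rocker with its far end still raised. I push down; fully over is at TCP z≈150.

Request:
send_rows --series '[[[0, 0, -25], 0, 1], [[0, 0, -20], 0, 1], [[0, 0, -4], 0, 1], [[0, 0, -4], 0, 1], [[0, 0, -4], 0, 1], [[0, 0, -2], 0, 1], [[0, 0, 0], 0, 1]]'

```text
clock: 7.1
eef_pos: [522.9, -58.7, 154.3]
eef_rot: [3.142, -0.001, -0.111]
wrist_force: [1.1, -0.5, 1.6]
finger_gap: 0.5
finger_force: 1.0
```

Request:
send_rows --series '[[[0, 0, -3], 0, 1], [[0, 0, 0], 0, 1], [[0, 0, 0], 0, 1]]'

```text
clock: 7.4
eef_pos: [522.5, -58.6, 150.8]
eef_rot: [-3.142, 0.0, -0.111]
wrist_force: [1.1, -0.7, 1.7]
finger_gap: 0.2
finger_force: 0.7
```

Request:
send_rows --series '[[[0, 0, -2], 0, 1], [[0, 0, 0], 0, 1], [[0, 0, 0], 0, 1]]'

```text
clock: 7.7
eef_pos: [522.6, -58.6, 150.2]
eef_rot: [3.142, -0.0, -0.11]
wrist_force: [-7.1, 0.6, 21.3]
finger_gap: 0.2
finger_force: 10.4
```

The force is 21 N at TCP z 150, so the rocker is against its stop. I lift off and head for the pod.

Request:
send_rows --series '[[[0, 0, 10], 0, 1], [[0, 0, 30], 0, 1], [[0, 20, 27], 0, 1], [[2, 42, 0], 0.5, 1], [[2, 42, 0], 0.5, 1], [[2, 42, 0], 0.5, 1], [[2, 42, 0], 0.5, 1], [[2, 42, 0], 0.5, 1], [[2, 42, 0], 0.5, 1], [[2, 42, 0], 0.5, 1], [[0, 38, 0], 0, 1], [[0, 0, 0], 0, 1]]'

```text
clock: 8.9
eef_pos: [535.6, 297.1, 215.4]
eef_rot: [-3.142, 0.001, -0.046]
wrist_force: [-0.2, -1.0, 0.2]
finger_gap: 0.5
finger_force: 0.0
```

```bash
python3 - <<'E'
from h import *
np.set_printoptions(precision=1,suppress=True)
s=camera("side");t=camera("top")
a=s["color"];b=t["color"]
cv2.imwrite("pics/k3.png",np.hstack([cv2.resize(a[130:330,130:350],(440,400),interpolation=2),cv2.resize(b[185:255,250:320],(360,400),interpolation=2)]))
r=read_state();print(r["eef_pos"],r["eef_rot"],r["wrist_force"])
for p in(s,t):
  for n in["discharge_top","wide_rocker_end"]:
    for x in spot_point(n,p)[:3]: print(n,round(x["confidence"],2),w(p,x["point"]))
E
```

```text
[536.1 293.7 215.3] [ 3.1  0.  -0. ] [-0.6  0.4  0.3]
discharge_top 0.49 [537.9 295.7  61.8]
wide_rocker_end 0.79 [321.8 291.6  61.4]
wide_rocker_end 0.71 [525.1 -58.2  50.8]
wide_rocker_end 0.69 [ 275.6 -268.8   56.9]
wide_rocker_end 0.55 [524.2 -61.8  52.7]
```

View pics/k3.png

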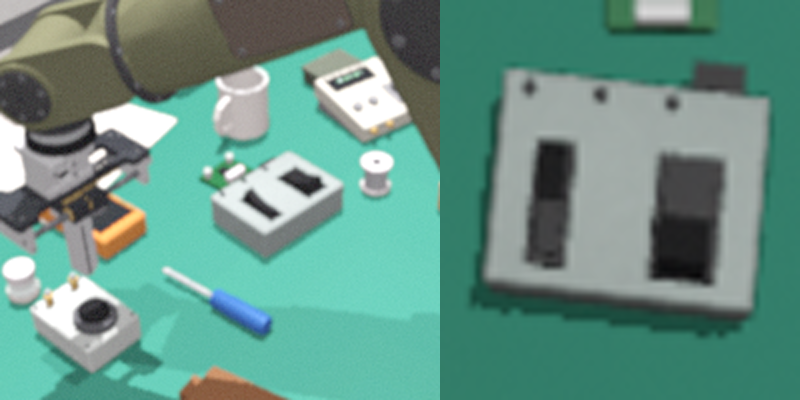

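The wide rocker is over (its far half is now level and the near half raised), and the narrow one is unchanged. The fingers are above the pod button. Contact should come at TCP z≈159 and fully down at ≈153.

Request:
send_rows --series '[[[1, 0, -25], 0, 1], [[0, 0, -20], 0, 1], [[0, 0, -6], 0, 1], [[0, 0, -3], 0, 1], [[0, 0, -2], 0, 1], [[0, 0, -2], 0, 1], [[0, 0, 0], 0, 1], [[0, 0, 0], 0, 1]]'

```text
clock: 10.0
eef_pos: [537.9, 293.4, 158.5]
eef_rot: [-3.141, -0.001, -0.049]
wrist_force: [0.6, -1.1, 1.8]
finger_gap: 0.5
finger_force: 0.9
```

Request:
send_rows --series '[[[0, 0, -2], 0, 1], [[0, 0, 0], 0, 1], [[0, 0, 0], 0, 1]]'

```text
clock: 10.3
eef_pos: [537.8, 293.5, 156.2]
eef_rot: [-3.141, -0.001, -0.05]
wrist_force: [3.0, 0.2, 2.2]
finger_gap: 0.4
finger_force: 1.6
```

Request:
send_rows --series '[[[0, 0, -2], 0, 1], [[0, 0, 0], 0, 1], [[0, 0, 0], 0, 1]]'

```text
clock: 10.6
eef_pos: [537.8, 293.4, 154.0]
eef_rot: [-3.141, -0.001, -0.05]
wrist_force: [2.7, -0.8, 4.7]
finger_gap: 0.3
finger_force: 2.2
```

Request:
send_rows --series '[[[0, 0, -1.5], 0, 1], [[0, 0, 0], 0, 1], [[0, 0, 0], 0, 1]]'

```text
clock: 10.9
eef_pos: [537.8, 293.5, 153.3]
eef_rot: [-3.141, -0.001, -0.049]
wrist_force: [-0.5, -2.4, 12.3]
finger_gap: 0.5
finger_force: 6.2
```

The force is 12 N at TCP z 153.3, so the button is at its stop. I take one check picture before handing in.

```bash
python3 - <<'E'
from h import *
s=camera("side");t=camera("top")
cv2.imwrite("pics/k4.png",np.hstack([cv2.resize(s["color"][130:330,130:350],(440,400),interpolation=2),cv2.resize(t["color"][150:250,140:230],(360,400),interpolation=2)]))
r=read_state();print(r["eef_pos"],r["wrist_force"])
E
```

```text
[537.8164063  293.46168298 153.29742221] [-0.70015011 -2.05366985 12.20899647]
```

View pics/k4.png

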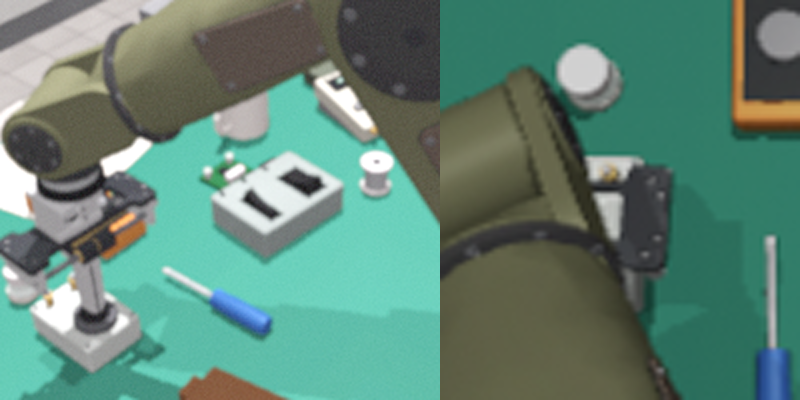

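The fingers are on the button, centred in the collar, and the pod hasn't moved. I hand in.

```bash
python3 -c "
from cell import sign_off; print(sign_off())"
```

```text
the job is handed in; nothing more can be done
None
```

I pressed the supply's wide key fully in and let it come back out, pushed the wide rocker fully over, and handed in with the pod's button held down at about 12 N (arm clock about 11 s); no verdict came back.

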